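Snap the washed caps back onto the sauce bottles

TASK

Two caps of the sauce bottles lie washed on the round wooden stand. Put each one on the open bottle of its own colour in the caddy: push it straight down over the nozzle until it clicks, and keep pressing after the click until the white seal under it is squeezed flat. You may let go of the first cap, but finish while still holding the last cap pressed down so that its seal stays squeezed, and leave the pepper mill, salt shaker, honey jar and everything else where they stand.

Things in the scene. Friction and masses are not known exactly. Their poses are not given: they have to be found in the camera images.
- red_cap: red plastic snap cap, loose, mouth down on the round wooden stand at the start. 38 mm outer diameter, 44 mm high, 25 to 45 g. Origin: centre of its open rim (underside); z up through its closed top. Cavity 29 mm deep; inside, 4 mm above the rim, four sprung beads leave a 14 mm passage. The outer wall is stiff: grip across it at any height. Any yaw fits.
- red_seat (a point): point on the red bottle's axis, z up, about 144 mm above the worktop, where the centre of the cap's rim lies when pushed fully home. Lowering a cap: first resistance with the rim 14 mm above it, a peak of 6 to 12 N at 8 to 12 mm, at about 7 mm it snaps over and pulls down by itself (force drop), 2 mm above this point it meets the soft seal. Let go, a clicked cap stays about 1 mm above it.
- red_bottle: red sauce bottle, open, fixed upright in a well of the caddy (order of colours varies). Origin: centre of its underside. Body 60 mm wide; ribbed collar 47 mm wide, top 134 mm above the origin; red_seat is 136 mm above it. Nozzle: tip 7 mm wide at 162 mm, widening downward to a round bulb 18 mm wide at 147 mm, neck 12.6 mm below. Its cone draws in a cap up to 2 mm off-centre.
- red_seal (a joint): flat white seal ring, 38 mm wide, on the red bottle's collar: how far it is squeezed, m. 0 = free, standing 2 mm above red_seat; 0.002 = flat. Spring of 3 N per mm, about 7 N to flatten. Under a clicked cap that nobody presses it reads about 0.0004 to 0.0012.
- yellow_cap: yellow plastic snap cap, loose, mouth down on the round wooden stand at the start. 38 mm outer diameter, 44 mm high, 25 to 45 g. Origin: centre of its open rim (underside); z up through its closed top. Cavity 29 mm deep; inside, 4 mm above the rim, four sprung beads leave a 14 mm passage. The outer wall is stiff: grip across it at any height. Any yaw fits.
- yellow_seat (a point): point on the yellow bottle's axis, z up, about 144 mm above the worktop, where the centre of the cap's rim lies when pushed fully home. Lowering a cap: first resistance with the rim 14 mm above it, a peak of 6 to 12 N at 8 to 12 mm, at about 7 mm it snaps over and pulls down by itself (force drop), 2 mm above this point it meets the soft seal. Let go, a clicked cap stays about 1 mm above it.
- yellow_bottle: yellow sauce bottle, open, fixed upright in a well of the caddy (order of colours varies). Origin: centre of its underside. Body 60 mm wide; ribbed collar 47 mm wide, top 134 mm above the origin; yellow_seat is 136 mm above it. Nozzle: tip 7 mm wide at 162 mm, widening downward to a round bulb 18 mm wide at 147 mm, neck 12.6 mm below. Its cone draws in a cap up to 2 mm off-centre.
- yellow_seal (a joint): flat white seal ring, 38 mm wide, on the yellow bottle's collar: how far it is squeezed, m. 0 = free, standing 2 mm above yellow_seat; 0.002 = flat. Spring of 3 N per mm, about 7 N to flatten. Under a clicked cap that nobody presses it reads about 0.0004 to 0.0012.
- caddy: low steel bottle caddy, 92 x 290 mm, 54 mm high with wire loops 78 mm high at its two ends, fixed. Origin: centre of its underside; its y axis runs along the row of three wells, 88 mm apart. The red, the yellow and a green bottle stand in the wells in any order.
- green_bottle: green sauce bottle in the same caddy that is already closed with its own green cap (nothing to do with it); top of that cap 189 mm above the worktop. Origin: centre of its underside.
- stand: round dark wooden stand, 256 mm diameter, 26 mm high, fixed; the two loose caps stand on it, at least 85 mm apart. Origin: centre of its underside.
- pepper_mill: bystander: dark wooden pepper mill, 58 mm diameter, 170 mm high. Origin: centre of its underside.
- salt_shaker: bystander: glass salt shaker with a grey top, 44 mm diameter, 90 mm high. Origin: centre of its underside.
- honey_jar: bystander: honey jar with a black lid, 65 mm diameter, 86 mm high. Origin: centre of its underside.

How it is judged:
By the outcome, as a careful person would: the job done as asked, in the order asked, and still so for the second after the job is handed in, while the arm keeps its last pose, push and grip.
It also fails if it takes over 72 s, if anything falls off the work surface, if the arm or the gripper's body presses on something with over 40 N, if the wrist force passes 120 N, or if a joint passes its speed limit or range.

ROBOT

A 6-joint arm with a two-finger parallel gripper is mounted at the origin on a cart in front of the work surface, level with it; the furniture and walls round the work are solid. World frame = base frame: x ahead of the robot, y to its left, z up, the work surface at z = 0. Lengths are in mm, angles in rad, forces in N, time in s.
With the tool pointing down it reaches from about 300 to 775 mm from the base axis. Payload 14.6 kg.
Tool frame: the origin (TCP) lies midway between the tips of the shut fingers; the grasp point (between the pads) lies 19 mm behind it; z points along the fingers, y is the line along which they close (so a half turn about z gives the same grasp; the last joint's range is limited). The gripper opens to 94 mm and grips with 3 to 60 N. Pads are 16 mm wide; open, the fingers measure 119 mm over their backs; the gripper's body (75 mm by 177 mm) begins 78 mm behind the grasp point.
Start: joints at [-1.305, 0.3, 1.521, -0, 1.321, -0.067], TCP at [179.673, -519.814, 205.446] pointing down, gripper open.
Joint ranges: [-3.03, 3.03], [-0.79, 2.21], [0.23, 2.52], [-1.04, 4.18], [0, 3.07], [-2.55, 2.55]. Speed limits (rad/s): [2.22, 2.22, 2.57, 3.14, 3.14, 3.14].

INTERFACE

Orientations are given as a rotation vector (axis times angle).
In Python, from cell import r gives the robot as it stands.
- The arm moves only by the shell command python3 -m creep 'ROWS' [FORCE]. ROWS is JSON, a list that holds one entry, the list of rows, each a list of 5 numbers: the shift along the world's x, y, z in cm, then the turn about the world's z in degrees, then the closure, from 0 (fully open) to 1 (shut). A call has 1 to 5 rows; each row is the pose to reach, as a shift and turn from the pose commanded when the call began; what a row does not reach only later rows make up. A row lasts 1/10 s, in which the tool goes at most 50 mm and 8.59 degrees, less where a joint would pass 70% of its speed; a pose out of reach is approached as far as the arm can. A call with a gripper value outside its range is refused whole. The fingers move at their own pace and stop on an object; FORCE is the grip in N (left out, the last holds). Time passes only in rows, so rows that repeat a pose let the fingers close. It gives the time, the measured TCP pose, the force, the opening and the grip force at its end, in the units of the state.
- r.sense(): the state, without advancing time (a new reading comes with each control period).
- r.camera(name): name is "scene" or "side" or "wrist"; returns a dict with "img" (384x512x3 uint8, red, green, blue), "z_map" (384x512 float32, mm along the optical axis (not along the pixel's ray), 0 where there is no reading), "mtx" (3x3 intrinsics, pixels), "rvec" (rotation vector, rad) and "tvec" (3), from world to camera coordinates, as OpenCV has them; the wrist camera has in their place "mount" (4x4, takes a point from camera to tool coordinates, whose origin is the TCP and whose axes are the flange's). Camera axes: x right, y down, z forward; pixel columns grow to the right and rows downward; lengths in mm; the calibration is good to about 2 mm. A picture is of the moment at which its call begins: read the wrist's pose just before it.
- r.hand_in(): hands the job in; it is judged then, once.
The state is a dict: "t": time; "joint_pos": joint angles; "qvel": joint speeds; "effort": joint torques, N m; "tcp_pos": TCP position; "ee_rot": TCP orientation; "force": force on the tool from outside, world axes, zero at the start; "wrist_torque": the same for the moment, N m; "finger_gap": opening from 0.0 (shut) to 1.0 (fully open); "grasp_force": force on a finger pad.
Only numpy, scipy, OpenCV 4.12 (cv2) and the standard library are available. Lean on these libraries where they do the work, as an engineer would, in place of code of your own. Each camera call takes 0.05 s, during which the arm holds its last target. There are 200 camera calls.

## Working session

There is one attempt and no reset: what is moved stays moved. The work goes in short steps, Python scripts to look and compute and a shell command to move; the robot and the scene stay as the last step left them, time stands still between calls to the robot, and variables do not carry over. Pictures are saved under pics/ and viewed, at most 10 in all, crops included, and the job is handed in when it is done.

```bash
mkdir -p pics; cat > h.py <<'E'
import numpy as np, cv2
from cell import r
def cloud(c):
    z=c["z_map"]; K=c["mtx"]; v,u=np.indices(z.shape)
    P=np.stack([(u-K[0,2])/K[0,0]*z,(v-K[1,2])/K[1,1]*z,z],-1)
    R=cv2.Rodrigues(np.array(c["rvec"],float))[0]
    return (P-np.array(c["tvec"]).ravel())@R
E
python3 - <<'E'
from h import *
ims=[]
for n in("scene","side"):
    c=r.camera(n); np.savez(n+".npz",**c); ims.append(c["img"][:,:,::-1])
    R=cv2.Rodrigues(np.array(c["rvec"],float))[0]; print(n,(-R.T@np.array(c["tvec"]).ravel()).round(), R[2].round(2))
cv2.imwrite("pics/a.png",ims[0]);cv2.imwrite("pics/b.png",ims[1])
print(r.sense())
E
```

```text
scene [-354.  512.  823.] [ 0.74 -0.4  -0.54]
side [ 632. -882.  588.] [-0.03  0.88 -0.48]
{'t': 0.1, 'joint_pos': array([-1.30462748e+00,  3.00438601e-01,  1.52150990e+00,  1.90296669e-06,
        1.32073054e+00, -6.66067394e-02]), 'qvel': array([-2.45820388e-05, -9.93019315e-04, -2.87337207e-03,  2.41801779e-03,
        1.18203801e-03, -1.24711526e-03]), 'effort': array([ 2.65838908e-04, -5.32646334e+01, -3.53284836e+01,  7.09366193e-02,
        2.34607706e-02, -8.70462350e-05]), 'tcp_pos': array([ 179.5978632 , -519.5956614 ,  204.93427681]), 'ee_rot': array([-3.09713944e+00, -5.20134286e-01,  1.67054344e-04]), 'force': array([ 0.19830456,  0.21936608, -0.54702841]), 'wrist_torque': array([ 0.03879476, -0.01416521,  0.00024573]), 'grasp_force': 0.0, 'finger_gap': 0.9998970242712734}
```

View pics/a.png

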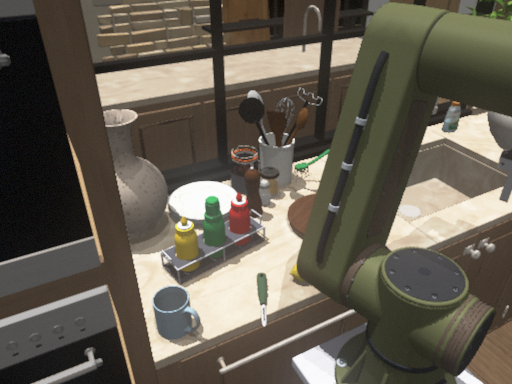

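View pics/b.png

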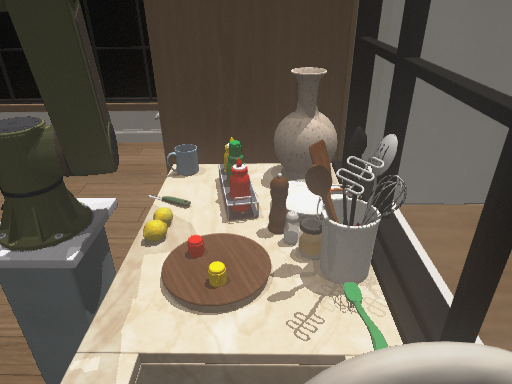

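The scene view shows the caddy with yellow (187,245), green (213,222) and red (240,215). The side view shows the red cap at (196,246) and the yellow cap at (217,274) on the stand, with the mill at (278,205) beside the red bottle.

```bash
cat > m.py <<'E'
from h import *
for n in("scene","side"):
    c=dict(np.load(n+".npz")); W=cloud(c); hsv=cv2.cvtColor(c["img"],cv2.COLOR_RGB2HSV); h,s,v=cv2.split(hsv)
    for name,m in (("red",((h<5)|(h>174))&(s>170)&(v>80)),("yel",(h>20)&(h<34)&(s>150)&(v>80)),("grn",(h>50)&(h<85)&(s>120))):
        k,l,st,_=cv2.connectedComponentsWithStats((m&(c["z_map"]>0)).astype(np.uint8))
        for i in range(1,k):
            if st[i,4]<60: continue
            p=W[l==i]; zt=np.percentile(p[:,2],98); q=p[p[:,2]>zt-6]
            print(n,name,st[i],"lo",np.percentile(p,2,0).round(),"hi",np.percentile(p,98,0).round(),"top",((q.min(0)+q.max(0))/2).round(1),len(q))
            for z in (40,60,80,100,120,150,155,160,165):
                q=p[abs(p[:,2]-z)<4]
                if len(q)>4: print("   z",z,q.min(0)[:2].round(),q.max(0)[:2].round())
    for z0,z1 in((75,95),(150,200)):
        m=(W[...,2]>z0)&(W[...,2]<z1)&(W[...,0]>300)&(W[...,0]<800)&(abs(W[...,1])<500)&(c["z_map"]>0)
        k,l,st,_=cv2.connectedComponentsWithStats(m.astype(np.uint8))
        for i in range(1,k):
            if st[i,4]>25: p=W[l==i]; print("  any",z0,st[i],p.min(0).round(),p.max(0).round())
E
python3 m.py
```

```text
scene yel [175 233  18  12 105] lo [502. 248. 103.] hi [535. 283. 123.] top [518.5 262.6 120.6] 39
   z 120 [502. 245.] [536. 281.]
scene grn [296 149  33  19  82] lo [ 804. -421.   29.] hi [ 831. -274.   61.] top [ 826.7 -413.    58.4] 11
   z 40 [ 797. -373.] [ 823. -275.]
   z 60 [ 820. -426.] [ 833. -400.]
  any 75 [259 158  35  29 371] [ 687. -240.   75.] [799. -62.  95.]
  any 75 [247 189  13   8  66] [652. -36.  75.] [683.  -1.  94.]
  any 75 [126 205  41  23 174] [670. 248.  75.] [719. 375.  95.]
  any 75 [230 216  21  12 116] [531.  56.  75.] [567. 111.  95.]
  any 75 [204 229  22  11 125] [514. 139.  76.] [549. 197.  95.]
  any 75 [175 242  24  12 132] [497. 227.  76.] [535. 284.  95.]
  any 75 [162 249  11  12  30] [492. 307.  75.] [544. 319.  84.]
  any 75 [153 285  42  34 503] [300. 316.  75.] [392. 398.  95.]
  any 150 [266 134  30  16 212] [ 758. -246.  150.] [ 799. -136.  200.]
  any 150 [119 165  47  42 997] [668. 228. 150.] [792. 374. 200.]
  any 150 [246 166  14  11  95] [650. -37. 150.] [687.   2. 173.]
  any 150 [236 192   7   9  40] [553.  74. 150.] [565.  91. 1
[... 989 characters left out ...]
9.  75.] [591.  76.  95.]
  any 75 [234 196  17   3  27] [551.  13.  76.] [596.  28.  82.]
  any 75 [272 201  14   8  92] [656. -42.  75.] [691. -24.  95.]
  any 75 [300 209  23  26 361] [ 722. -159.   75.] [779. -73.  94.]
  any 75 [286 211  13  10 103] [691. -97.  75.] [722. -69.  90.]
  any 75 [321 238  21  20 152] [ 765. -247.   75.] [ 800. -187.   95.]
  any 150 [ 173  112  143   34 2167] [300. 224. 150.] [800. 441. 200.]
  any 150 [229 137  13  19 194] [522. 145. 150.] [565. 257. 190.]
  any 150 [236 158   6   8  38] [555.  70. 151.] [570.  83. 171.]
  any 150 [272 173  15  11 107] [656. -39. 150.] [693.  -9. 170.]
  any 150 [322 191  23  39 347] [ 760. -248.  150.] [ 800. -135.  200.]
```

```bash
python3 -m creep '[[[3.2,3,1,0,0],[6.4,6,2,0,0],[9.6,9,3,0,0],[12.8,12,4,0,0],[16,15,5,0,0]]]'; python3 -m creep '[[[3.2,3,1,0,0],[6.4,6,2,0,0],[9.6,9,3,0,0],[12.8,12,4,0,0],[14,15,4,0,0]]]';python3 -m creep '[[[0,0,0,0,0],[0,0,0,0,0],[0,0,0,0,0]]]'
cat > w.py <<'E'
from h import *
import sys
def wcloud(tag):
    s=r.sense(); c=r.camera("wrist"); np.savez(tag+".npz",**c,tcp=s["tcp_pos"],rot=s["ee_rot"]); cv2.imwrite(f"pics/{tag}.png",c["img"][:,:,::-1])
    return wl(tag)
def wl(tag):
    c=dict(np.load(tag+".npz")); z=c["z_map"];K=c["mtx"];v,u=np.indices(z.shape)
    R=cv2.Rodrigues(c["rot"])[0]; M=c["mount"]
    ray=np.stack([(u-K[0,2])/K[0,0],(v-K[1,2])/K[1,1],np.ones(z.shape)],-1)@(R@M[:3,:3]).T
    o=c["tcp"]+R@M[:3,3]
    return c,o,ray,o+ray*z[...,None]
if __name__=="__main__":
    c,o,ray,W=wcloud(sys.argv[1]); print(c["tcp"].round(1),c["rot"].round(3),o.round(),ray[192,256].round(2)); print(c["mount"].round(3))
E
python3 w.py w1
```

```text
t: 0.6
tcp_pos: [340.6, -368.3, 255.7]
ee_rot: [-3.098, -0.52, 0.0]
force: [0.5, -0.7, -1.1]
finger_gap: 1.001
grasp_force: 0.0
t: 1.1
tcp_pos: [481.6, -218.2, 296.0]
ee_rot: [3.098, 0.522, 0.001]
force: [-1.0, 0.4, 0.5]
finger_gap: 0.998
grasp_force: 0.0
t: 1.4
tcp_pos: [479.2, -220.6, 295.2]
ee_rot: [-3.098, -0.519, 0.001]
force: [0.0, -0.6, -0.6]
finger_gap: 1.004
grasp_force: 0.0
[ 479.2 -220.6  295.2] [-3.098e+00 -5.190e-01  1.000e-03] [ 549. -196.  474.] [-0.24 -0.08 -0.97]
[[   0.      -0.967   -0.255   74.231]
 [   1.       0.       0.      -0.384]
 [  -0.      -0.255    0.967 -178.839]
 [   0.       0.       0.       1.   ]]
```

View pics/w1.png

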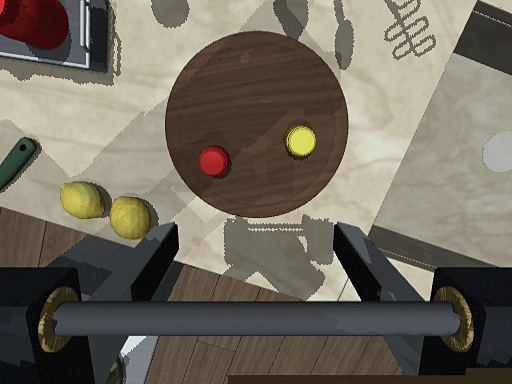

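The red cap is at (213,161) and the yellow cap at (301,141) on the stand. The fingers frame the bottom of the view.

```bash
cat > caps.py <<'E'
from w import *
def caps(tag,z0=62,z1=78):
    c,o,ray,W=wl(tag); h,s,v=cv2.split(cv2.cvtColor(c["img"],cv2.COLOR_RGB2HSV))
    for name,m in (("red",((h<6)|(h>172))&(s>150)&(v>60)),("yel",(h>20)&(h<36)&(s>120)&(v>60))):
        m=m&(W[...,2]>z0)&(W[...,2]<z1)
        k,l,st,_=cv2.connectedComponentsWithStats(m.astype(np.uint8))
        for i in range(1,k):
            if st[i,4]<80: continue
            p=W[l==i]; p=p[p[:,2]>np.percentile(p[:,2],95)-3.5]
            (cx,cy),rad=cv2.minEnclosingCircle(p[:,:2].astype(np.float32))
            print(name,st[i],"circ",round(cx,1),round(cy,1),round(rad,1),"mean",p.mean(0).round(1))
caps(sys.argv[1])
E
python3 caps.py w1
```

```text
red [199 149  27  27 568] circ 469.2 -163.8 16.9 mean [ 469.4 -164.1   68.9]
yel [288 128  28  28 600] circ 532.2 -263.9 17.2 mean [ 532.3 -263.9   68.8]
```

```bash
python3 -m creep '[[[-0.5,2.8,-3,0,0],[-1.0,5.6,-7,0,0],[-1.0,5.6,-11,0,0],[-1.0,5.6,-14,0,0],[-1.0,5.6,-14,0,0]]]' 20; python3 w.py w2; python3 caps.py w2
```

```text
t: 1.95
tcp_pos: [467.7, -163.8, 152.2]
ee_rot: [-3.095, -0.518, 0.008]
force: [0.2, -0.7, 1.2]
finger_gap: 1.0
grasp_force: 0.0
[ 467.7 -163.8  152.2] [-3.095 -0.518  0.008] [ 539. -140.  331.] [-0.24 -0.08 -0.97]
[[   0.      -0.967   -0.255   74.233]
 [   1.       0.       0.      -0.383]
 [  -0.      -0.255    0.967 -178.839]
 [   0.       0.       0.       1.   ]]
red [  0   0  23  20 323] circ 548.1 56.1 5.7 mean [548.2  56.1  75.1]
red [ 237  177   40   39 1251] circ 469.4 -163.5 17.3 mean [ 469.7 -163.5   69. ]
yel [ 371  145   44   42 1380] circ 532.1 -263.7 17.2 mean [ 532.2 -263.    68.8]
```

```bash
python3 -m creep '[[[0,0,-4,0,0],[0,0,-8,0,0],[0,0,-11,0,0],[0,0,-11.8,0,0],[0,0,-11.8,0,0.3]]]'; python3 -m creep '[[[0,0,0,0,0.6],[0,0,0,0,0.9],[0,0,0,0,1],[0,0,0,0,1],[0,0,0,0,1]]]' 25;python3 -m creep '[[[0,0,0,0,1],[0,0,0,0,1],[0,0,0,0,1]]]' 25
```

```text
t: 2.5
tcp_pos: [470.2, -164.4, 38.4]
ee_rot: [3.098, 0.519, 0.001]
force: [1.0, 0.2, 0.7]
finger_gap: 0.946
grasp_force: 0.0
t: 3.0
tcp_pos: [469.8, -163.8, 37.8]
ee_rot: [3.098, 0.52, 0.001]
force: [0.1, 0.3, -0.2]
finger_gap: 0.525
grasp_force: 0.0
t: 3.3
tcp_pos: [469.7, -163.8, 37.5]
ee_rot: [3.098, 0.52, 0.0]
force: [0.0, -0.3, 0.9]
finger_gap: 0.422
grasp_force: 25.0
```

```bash
python3 -m creep '[[[0,0,3,0,1],[0,0,7,0,1],[0,0,12,0,1],[0,0,17,0,1],[0,2,21,0,1]]]' 55; python3 -m creep '[[[0.4,5,1,0,1],[0.8,10,2,0,1],[1.2,15,3,0,1],[1.6,20,4,0,1],[2,25,5,0,1]]]';  python3 -m creep '[[[0,3,0,0,1],[0,5,0,0,1],[0,6,0,0,1],[0,6,0,0,1],[0,6,0,0,1]]]'; python3 w.py w3
```

```text
t: 3.8
tcp_pos: [469.6, -144.7, 250.3]
ee_rot: [3.097, 0.517, 0.002]
force: [1.0, 0.4, 0.1]
finger_gap: 0.416
grasp_force: 55.0
t: 4.3
tcp_pos: [488.9, 102.6, 296.8]
ee_rot: [3.098, 0.52, 0.0]
force: [1.7, -0.7, -0.7]
finger_gap: 0.418
grasp_force: 55.0
t: 4.8
tcp_pos: [489.3, 159.8, 296.2]
ee_rot: [3.098, 0.52, -0.0]
force: [0.9, -0.3, -0.5]
finger_gap: 0.414
grasp_force: 55.0
[489.3 159.8 296.2] [ 3.098  0.52  -0.   ] [559. 184. 475.] [-0.24 -0.08 -0.97]
[[   0.      -0.967   -0.255   74.231]
 [   1.       0.       0.      -0.384]
 [  -0.      -0.255    0.967 -178.839]
 [   0.       0.       0.       1.   ]]
```

View pics/w3.png

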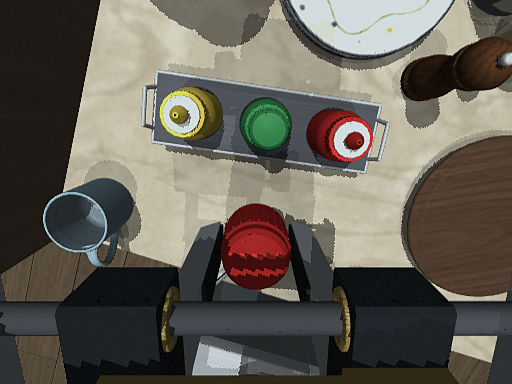

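The red seal ring is at about (352,141) with its tip at (356,141). The yellow seal ring is at about (182,114) with its tip at (178,115). The red cap is held upright at (256,240).

```bash
cat > noz.py <<'E'
from w import *
def noz(tag):
    c,o,ray,W=wl(tag); h,s,v=cv2.split(cv2.cvtColor(c["img"],cv2.COLOR_RGB2HSV)); z=W[...,2]
    for name,(x,y) in (("red",(562,80)),("yel",(526,254))):
        near=np.hypot(W[...,0]-x,W[...,1]-y)<32
        m=near&(z>139)&(z<153)&(s<70)&(v>110)
        hull=cv2.convexHull(np.argwhere(m)[:,::-1].astype(np.int32)); f=np.zeros(m.shape,np.uint8); cv2.fillPoly(f,[hull],1)
        P=o+ray*((146-o[2])/ray[...,2])[...,None]; p=P[f>0]
        (cx,cy),rad=cv2.minEnclosingCircle(p[:,:2].astype(np.float32))
        t=W[near&(z>167)&(z<175)]; b=W[near&(z>150)&(z<160)]
        print(name,"seal mean",p.mean(0)[:2].round(1),"circ",round(cx,1),round(cy,1),round(rad,1),"z",np.median(z[m]).round(1),"tip",t.mean(0).round(1),len(t),"maxz",z[near].max().round(1))
    T=c["tcp"]; m=(np.hypot(W[...,0]-T[0],W[...,1]-T[1])<24)&(z>T[2]+29)&(z<T[2]+37)&(s>120)
    if m.sum()>50:
        p=W[m]; (cx,cy),rad=cv2.minEnclosingCircle(p[:,:2].astype(np.float32)); print("cap-tcp",np.round([cx-T[0],cy-T[1]],1),round(rad,1),"mean",(p.mean(0)-T).round(1),len(p))
noz(sys.argv[1])
E
python3 noz.py w3
```

```text
red seal mean [564.2  81.5] circ 563.9 80.4 20.3 z 145.5 tip [564.1  82.3 169.1] 65 maxz 395.2
yel seal mean [531.2 254. ] circ 531.0 254.0 19.0 z 145.5 tip [531.4 253.9 169. ] 65 maxz 171.5
cap-tcp [1.7 1.3] 21.4 mean [ 0.7  0.6 31.4] 3069
```

```bash
python3 -m creep '[[[1.5,-3,-1.5,0,1],[3,-6,-3,0,1],[4,-7.5,-4,0,1],[4,-7.5,-4,0,1],[4,-7.5,-4,0,1]]]'; python3 w.py w4|head -1; python3 noz.py w4
```

```text
t: 5.35
tcp_pos: [529.1, 85.0, 256.6]
ee_rot: [-3.098, -0.518, 0.0]
force: [0.5, 0.1, -0.4]
finger_gap: 0.414
grasp_force: 55.0
[529.1  85.  256.6] [-3.098 -0.518  0.   ] [599. 109. 435.] [-0.24 -0.08 -0.97]
red seal mean [564.4  81.7] circ 564.1 81.6 18.9 z 145.6 tip [564.4  81.8 169.1] 81 maxz 383.3
yel seal mean [531.4 253.8] circ 531.2 253.8 18.9 z 145.5 tip [531.6 253.2 169.1] 87 maxz 171.5
cap-tcp [1.1 1.1] 21.2 mean [ 0.7  0.6 31.4] 3050
```

```bash
python3 -m creep '[[[2,-0.2,0,0,1],[3.4,-0.4,0,0,1],[3.4,-0.4,-3,0,1],[3.4,-0.4,-6,0,1],[3.4,-0.4,-6,0,1]]]'; python3 -m creep '[[[0,0,-0.7,0,1],[0,0,-1.4,0,1],[0,0,-2,0,1],[0,0,-2,0,1],[0,0,-2,0,1]]]'; python3 -c "
from h import *; r.camera('wrist');print([r.sense()[k] for k in('tcp_pos','force')])"
```

```text
t: 5.9
tcp_pos: [561.6, 82.2, 193.5]
ee_rot: [-3.097, -0.522, 0.008]
force: [-0.6, -0.3, -1.3]
finger_gap: 0.415
grasp_force: 55.0
t: 6.4
tcp_pos: [563.4, 81.6, 176.7]
ee_rot: [3.098, 0.52, 0.001]
force: [0.0, -0.3, 0.3]
finger_gap: 0.416
grasp_force: 55.0
[array([563.40013773,  81.58852951, 176.77998693]), array([ 0.29132017,  0.20405366, -0.06276234])]
```

```bash
g(){ grep -E "tcp|^force|gap"|tr '\n' ' ';echo; }; python3 -m creep '[[[0,0,-0.3,0,1],[0,0,-0.6,0,1],[0,0,-0.6,0,1]]]'|g
python3 -m creep '[[[0,0,-0.1,0,1],[0,0,-0.2,0,1],[0,0,-0.2,0,1]]]'|g
python3 -m creep '[[[0,0,-0.1,0,1],[0,0,-0.2,0,1],[0,0,-0.2,0,1]]]'|g
python3 -m creep '[[[0,0,-0.1,0,1],[0,0,-0.2,0,1],[0,0,-0.2,0,1]]]'|g
```

```text
tcp_pos: [563.4, 81.5, 170.1] force: [1.6, -0.1, -0.7] finger_gap: 0.415 
tcp_pos: [563.8, 81.5, 168.8] force: [4.7, -0.5, 4.5] finger_gap: 0.418 
tcp_pos: [563.8, 81.5, 167.2] force: [3.2, -1.1, 9.0] finger_gap: 0.416 
tcp_pos: [563.6, 81.6, 164.9] force: [3.4, -1.2, 5.0] finger_gap: 0.416
```

```bash
g(){ grep -E "tcp|^force|gap"|tr '\n' ' ';echo; }; python3 -m creep '[[[0.05,0,-0.1,0,1],[0.05,0,-0.2,0,1],[0.05,0,-0.2,0,1]]]'|g
python3 -m creep '[[[0.02,0,-0.1,0,1],[0.02,0,-0.2,0,1],[0.02,0,-0.2,0,1]]]'|g
python3 -m creep '[[[0,0,-0.1,0,1],[0,0,-0.2,0,1],[0,0,-0.2,0,1]]]'|g
python3 -m creep '[[[0,0,-0.1,0,1],[0,0,-0.2,0,1],[0,0,-0.2,0,1]]]'|g
```

```text
tcp_pos: [563.5, 81.5, 161.6] force: [5.0, -0.6, -4.5] finger_gap: 0.416 
tcp_pos: [563.5, 81.6, 159.4] force: [4.3, -0.9, -7.7] finger_gap: 0.413 
tcp_pos: [563.8, 81.5, 158.1] force: [3.9, -1.6, -7.8] finger_gap: 0.411 
tcp_pos: [564.1, 81.6, 156.8] force: [3.3, -1.8, -2.1] finger_gap: 0.413
```

```bash
g(){ grep -E "tcp|^force|gap"|tr '\n' ' ';echo; }; python3 -m creep '[[[0,0,-0.1,0,1],[0,0,-0.1,0,1]]]'|g
python3 -m creep '[[[0,0,-0.1,0,1],[0,0,-0.1,0,1]]]'|g
python3 -m creep '[[[0,0,-0.1,0,1],[0,0,-0.1,0,1]]]'|g
```

```text
tcp_pos: [564.1, 81.6, 155.9] force: [1.4, -1.8, 4.4] finger_gap: 0.417 
tcp_pos: [564.1, 81.6, 155.0] force: [0.2, -0.6, 6.7] finger_gap: 0.414 
tcp_pos: [564.3, 81.7, 154.8] force: [-2.1, -1.4, 12.5] finger_gap: 0.418
```

```bash
g(){ grep -E "tcp|^force|gap"|tr '\n' ' ';echo; }; python3 -m creep '[[[0,0,-0.1,0,1],[0,0,-0.1,0,1],[0,0,-0.1,0,1]]]'|g
python3 -m creep '[[[0,0,-0.1,0,1],[0,0,-0.1,0,1],[0,0,-0.1,0,1]]]'|g
```

```text
tcp_pos: [564.4, 81.7, 154.5] force: [-4.9, -1.2, 17.8] finger_gap: 0.418 
tcp_pos: [564.6, 81.7, 154.2] force: [-6.5, -1.8, 24.1] finger_gap: 0.419
```

```bash
g(){ grep -E "tcp|^force|gap|^t:"|tr '\n' ' ';echo; }; python3 -m creep '[[[0,0,0.3,0,1],[0,0,0.3,0,0.8],[0,0,0.3,0,0.45],[0,0,0.3,0,0.3],[0,0,0.3,0,0.3]]]'|g
python3 -m creep '[[[0,0,0,0,0.3],[0,0,0,0,0.3],[0,0,0,0,0.3]]]'|g
python3 -m creep '[[[0,0,3,0,0.3],[0,0,6,0,0.3],[0,0,10,0,0.3],[0,0,14,0,0.3],[0,0,14,0,0.3]]]'|g
python3 w.py w5|head -1; python3 noz.py w5
python3 - <<'E'
from h import *
c=r.camera("side"); cv2.imwrite("pics/s2.png",cv2.resize(c["img"][100:260,170:330,::-1],None,fx=3.5,fy=3.5))
W=cloud(c); m=(np.hypot(W[...,0]-564,W[...,1]-80)<25)&(W[...,2]>130)
print(W[m].min(0),W[m].max(0),np.percentile(W[m][:,2],[50,90,97]))
E
```

```text
t: 10.55 tcp_pos: [563.6, 81.7, 153.9] force: [0.3, 0.2, -0.4] finger_gap: 0.632 
t: 10.85 tcp_pos: [563.9, 81.6, 154.2] force: [-0.8, 0.1, -0.1] finger_gap: 0.699 
t: 11.35 tcp_pos: [565.2, 81.7, 300.0] force: [0.0, 0.3, -0.1] finger_gap: 0.698 
[565.2  81.7 300. ] [3.097 0.52  0.014] [634. 106. 479.] [-0.23 -0.08 -0.97]
[540.12914828  55.12667516 130.11072794] [587.61150899  90.73626353 482.04697293] [436.34448983 471.05484927 478.87577456]Traceback (most recent call last):
  File "noz.py", line 15, in <module>
    noz(sys.argv[1])
    ~~~^^^^^^^^^^^^^
  File "noz.py", line 7, in noz
    hull=cv2.convexHull(np.argwhere(m)[:,::-1].astype(np.int32)); f=np.zeros(m.shape,np.uint8); cv2.fillPoly(f,[hull],1)
                                                                                                ~~~~~~~~~~~~^^^^^^^^^^^^
cv2.error: OpenCV(4.12.0) /io/opencv/modules/imgproc/src/drawing.cpp:2426: error: (-215:Assertion failed) p.checkVector(2, CV_32S) > 0 in function 'fillPoly'
```

View pics/s2.png

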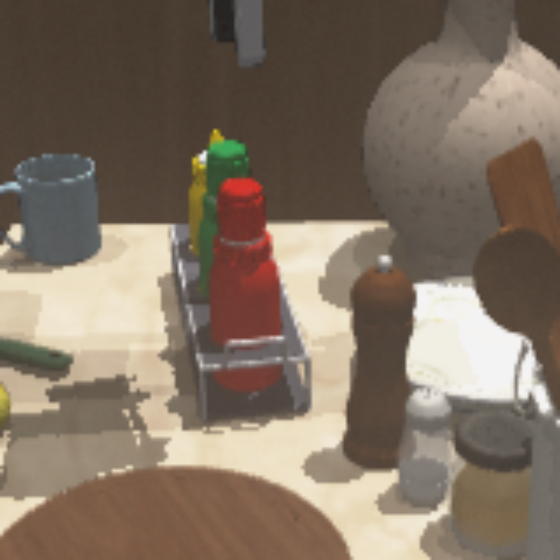

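The red cap sits on its bottle with only a thin white ring showing at (245,242) in the crop. Next is the yellow cap.

```bash
python3 -m creep '[[[-0.4,-4.5,0,0,0.2],[-0.8,-9,0,0,0],[-1.2,-13.5,0,0,0],[-1.6,-18,0,0,0],[-2,-22.5,0,0,0]]]' 25 >/dev/null; python3 -m creep '[[[-0.4,-4,-3,0,0],[-0.8,-8,-6,0,0],[-1.2,-12,-9,0,0],[-1.2,-12,-12,0,0],[-1.2,-12,-12,0,0]]]'; python3 -m creep '[[[0,0,0,0,0],[0,0,0,0,0]]]'>/dev/null; python3 w.py w6|head -1; python3 caps.py w6
```

```text
t: 12.45
tcp_pos: [529.5, -263.1, 168.8]
ee_rot: [-3.093, -0.517, 0.011]
force: [0.2, 0.5, -0.3]
finger_gap: 1.001
grasp_force: 0.0
[ 532.6 -262.9  175.9] [3.097e+00 5.220e-01 2.000e-03] [ 602. -238.  355.] [-0.23 -0.08 -0.97]
yel [ 239  174   37   37 1061] circ 532.4 -264.2 17.1 mean [ 532.7 -264.    68.8]
```

```bash
python3 -m creep '[[[0,-0.1,-4,0,0],[0,-0.1,-8,0,0],[0,-0.1,-12,0,0],[0,-0.1,-13.8,0,0],[0,-0.1,-13.8,0,0]]]'|sed -n 2p; python3 -m creep '[[[0,0,0,0,0.3],[0,0,0,0,0.6],[0,0,0,0,0.9],[0,0,0,0,1],[0,0,0,0,1]]]' 25 >/dev/null;python3 -m creep '[[[0,0,0,0,1],[0,0,0,0,1],[0,0,0,0,1],[0,0,0,0,1]]]' 55
python3 -m creep '[[[0,0,3,0,1],[0,0,7,0,1],[0,0,12,0,1],[0,0,17,0,1],[0,2,21,0,1]]]' 55|sed -n 2p; python3 -m creep '[[[0,4.8,1,0,1],[-0.4,9.6,2,0,1],[-0.8,14.4,3,0,1],[-1.2,19.2,4,0,1],[-1.6,24,5,0,1]]]'|sed -n 2p;  python3 -m creep '[[[-0.4,4.8,0,0,1],[-1,9.6,0,0,1],[-1.6,14.4,0,0,1],[-2,19.2,0,0,1],[-2.4,24,0,0,1]]]'; python3 -m creep '[[[0,0,0,0,1],[0,0,0,0,1]]]'|sed -n 2p; python3 w.py w7|head -1
```

```text
tcp_pos: [531.4, -263.5, 34.9]
t: 14.1
tcp_pos: [531.9, -264.4, 36.3]
ee_rot: [-3.098, -0.52, 0.0]
force: [0.8, -1.3, -0.3]
finger_gap: 0.406
grasp_force: 55.0
tcp_pos: [531.7, -245.6, 249.2]
tcp_pos: [515.3, -2.6, 296.8]
t: 15.6
tcp_pos: [491.3, 237.5, 296.5]
ee_rot: [-3.098, -0.52, -0.0]
force: [0.8, -0.7, -0.2]
finger_gap: 0.411
grasp_force: 55.0
tcp_pos: [491.6, 236.2, 296.0]
[491.6 236.2 296. ] [ 3.097e+00  5.230e-01 -1.000e-03] [562. 261. 475.] [-0.24 -0.08 -0.97]
```

```bash
sed -i 's/(("red",(562,80)),("yel",(526,254)))/[("yel",(531,254))]/' noz.py; python3 noz.py w7; python3 -m creep '[[[2,0.9,-2,0,1],[4,1.7,-4,0,1],[4,1.7,-6,0,1],[4,1.7,-8,0,1],[4,1.7,-8,0,1]]]'; python3 -m creep '[[[0,0,0,0,1],[0,0,0,0,1]]]'|sed -n 2p
```

```text
yel seal mean [531.3 254.5] circ 531.1 254.4 18.9 z 145.5 tip [531.3 254.1 169.1] 62 maxz 474.8
cap-tcp [1.8 1. ] 21.3 mean [ 1.7  0.9 32.2] 3288
t: 16.35
tcp_pos: [531.5, 250.7, 213.9]
ee_rot: [3.098, 0.517, -0.007]
force: [0.3, -0.4, -0.0]
finger_gap: 0.407
grasp_force: 55.0
tcp_pos: [532.5, 252.1, 217.9]
```

```bash
python3 -m creep '[[[-0.1,0.1,-2,0,1],[-0.1,0.1,-3,0,1],[-0.1,0.1,-3.8,0,1],[-0.1,0.1,-3.8,0,1],[-0.1,0.1,-3.8,0,1]]]'; python3 - <<'E'
from h import *
a=[]
for _ in range(4): r.camera('wrist'); s=r.sense(); a.append(np.r_[s['tcp_pos'],s['force']])
print(np.round(a,1))
E
```

```text
t: 17.05
tcp_pos: [531.1, 253.6, 178.9]
ee_rot: [-3.098, -0.52, -0.001]
force: [-0.4, 1.2, -0.2]
finger_gap: 0.41
grasp_force: 55.0
[[ 5.312e+02  2.537e+02  1.791e+02  7.000e-01  5.000e-01 -0.000e+00]
 [ 5.312e+02  2.537e+02  1.791e+02 -1.000e+00 -4.000e-01  2.000e-01]
 [ 5.312e+02  2.537e+02  1.790e+02  4.000e-01 -1.000e-01  4.000e-01]
 [ 5.311e+02  2.537e+02  1.789e+02  2.000e-01  0.000e+00  1.000e-01]]
```

Rim is about 168.6, just below the tip, and free. I'll shift x by −0.5 mm and lower.

```bash
g(){ grep -E "tcp|^force|gap"|tr '\n' ' ';echo; }; python3 -m creep '[[[-0.05,0,-0.4,0,1],[-0.05,0,-0.8,0,1],[-0.05,0,-1,0,1],[-0.05,0,-1,0,1]]]'|g
for i in 1 2 ; do :; done
python3 -m creep '[[[0,0,-0.1,0,1],[0,0,-0.2,0,1],[0,0,-0.2,0,1]]]'|g
python3 -m creep '[[[0,0,-0.1,0,1],[0,0,-0.2,0,1],[0,0,-0.2,0,1]]]'|g
python3 -m creep '[[[0,0,-0.1,0,1],[0,0,-0.2,0,1],[0,0,-0.2,0,1]]]'|g
```

```text
tcp_pos: [530.6, 253.7, 168.3] force: [1.1, 1.2, 1.0] finger_gap: 0.411 
tcp_pos: [530.9, 253.8, 167.2] force: [0.9, 1.6, 7.6] finger_gap: 0.413 
tcp_pos: [531.0, 253.9, 165.5] force: [1.5, 1.7, 10.0] finger_gap: 0.406 
tcp_pos: [530.6, 253.7, 162.6] force: [2.5, 1.6, 0.0] finger_gap: 0.414
```

```bash
g(){ grep -E "tcp|^force|gap"|tr '\n' ' ';echo; }; python3 -m creep '[[[0.02,0,-0.1,0,1],[0.02,0,-0.2,0,1],[0.02,0,-0.2,0,1]]]'|g
python3 -m creep '[[[0.02,0,-0.1,0,1],[0.02,0,-0.2,0,1],[0.02,0,-0.2,0,1]]]'|g
python3 -m creep '[[[0,0,-0.1,0,1],[0,0,-0.2,0,1],[0,0,-0.2,0,1]]]'|g
python3 -m creep '[[[0,0,-0.1,0,1],[0,0,-0.2,0,1],[0,0,-0.2,0,1]]]'|g
python3 -m creep '[[[0,0,-0.1,0,1],[0,0,-0.1,0,1],[0,0,-0.1,0,1]]]'|g
```

```text
tcp_pos: [530.3, 253.5, 159.2] force: [3.7, 2.5, -5.3] finger_gap: 0.41 
tcp_pos: [530.5, 253.5, 157.7] force: [2.9, 2.6, -10.6] finger_gap: 0.41 
tcp_pos: [530.8, 253.6, 156.4] force: [0.9, 1.8, -7.1] finger_gap: 0.409 
tcp_pos: [531.0, 253.6, 155.1] force: [-1.4, 0.4, 3.6] finger_gap: 0.414 
tcp_pos: [531.0, 253.6, 154.1] force: [-1.9, 0.1, 7.2] finger_gap: 0.411
```

```bash
g(){ grep -E "tcp|^force|gap"|tr '\n' ' ';echo; }; python3 -m creep '[[[0,0,-0.1,0,1],[0,0,-0.2,0,1],[0,0,-0.2,0,1]]]'|g
python3 -m creep '[[[0,0,-0.1,0,1],[0,0,-0.1,0,1],[0,0,-0.1,0,1]]]'|g
python3 -m creep '[[[0,0,-0.1,0,1],[0,0,-0.1,0,1],[0,0,-0.1,0,1]]]'|g
python3 -m creep '[[[0,0,0,0,1],[0,0,0,0,1],[0,0,0,0,1],[0,0,0,0,1],[0,0,0,0,1]]]'|g
python3 - <<'E'
from h import *
c=r.camera("side"); cv2.imwrite("pics/s3.png",cv2.resize(c["img"][80:260,170:330,::-1],None,fx=3.3,fy=3.3))
E
```

```text
tcp_pos: [531.3, 253.7, 153.5] force: [-6.9, -1.7, 18.1] finger_gap: 0.411 
tcp_pos: [531.4, 253.8, 153.3] force: [-8.9, -2.2, 24.1] finger_gap: 0.411 
tcp_pos: [531.5, 253.8, 153.0] force: [-10.7, -3.7, 29.3] finger_gap: 0.412 
tcp_pos: [531.5, 253.8, 153.0] force: [-10.4, -4.1, 29.8] finger_gap: 0.411
```

View pics/s3.png

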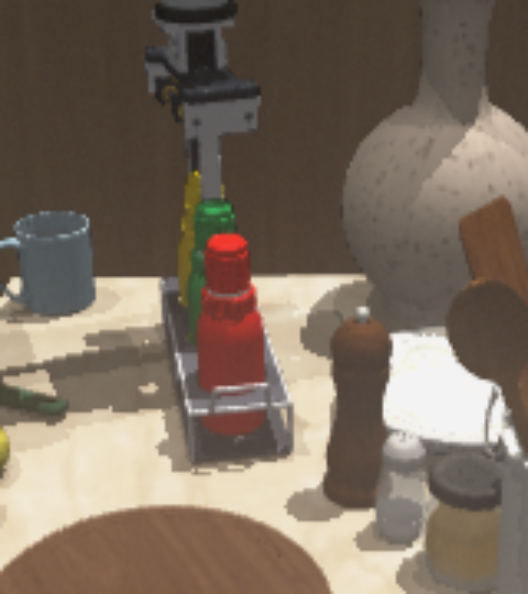

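The yellow cap is held down on its bottle at (195,220) under the gripper. The steady push is about 30 N, and the red cap, mill, shaker and jar haven't moved.

```bash
python3 -c "
from cell import r; print(r.hand_in())"
```

```text
the job is handed in; nothing more can be done
None
```

Both caps are clicked onto their own bottles, each pressed until the travel and force readings showed its seal flat; I handed the job in still holding the yellow cap down at about 30 N, and got no verdict back.

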